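# Change the bench over from the red supply to the green one

### The arm

A 6-joint arm with a two-finger parallel gripper is mounted at the origin on a cart in front of the work surface, level with it; the furniture and walls round the work are solid. World frame = base frame: x ahead of the robot, y to its left, z up, the work surface at z = 0. Lengths are in m, angles in rad, forces in N, time in s.
With the tool pointing down it reaches from about 0.35 to 0.85 m from the base axis. Payload 8.1 kg.
Tool frame: the origin (TCP) lies midway between the tips of the shut fingers; the grasp point (between the pads) lies robot.grip_depth behind it (robot.grip_depth is the distance from the TCP to the grasp point, in m); z points along the fingers, y is the line along which they close (so a half turn about z gives the same grasp; the last joint's range is limited). The gripper opens to 93 mm and grips with 3 to 60 N. Pads are 15 mm wide; open, the fingers measure 128 mm over their backs; the gripper's body (75 mm by 188 mm) begins 65 mm behind the grasp point.
Start: joints at [-1.275, 0.13, 1.488, -0, 1.523, -0.085], TCP at [0.223, -0.557, 0.219] pointing down, gripper open.
Joint ranges: [-2.96, 2.96], [-0.89, 2.26], [0.02, 2.5], [-1.34, 4.48], [0, 2.73], [-2.66, 2.66]. Speed limits (rad/s): [2.39, 2.39, 2.79, 3.14, 3.14, 3.14].

### API

Orientations are given as a rotation vector (axis times angle).
In Python, from plant import robot gives the robot as it stands.
- The arm moves only by the tool carry_out, never from a script. Its argument "rows" is a list of rows, each a list of 6 numbers: the shift along the tool's x, y, z in m, then the turn, a rotation vector about the tool's x, y, z in degrees. A call has 1 to 12 rows; each row is the pose to reach, as a shift and turn from the pose commanded when the call began, along the tool's axes at that moment; what a row does not reach only later rows make up. A row lasts 1/8 s, in which the tool goes at most 62.5 mm and 10.7 degrees, less where a joint would pass 70% of its speed; a pose out of reach is approached as far as the arm can. A call with a gripper value outside its range is refused whole. "jaw" is the closure in counts, from 0 (fully open) to 255 (shut), set as the call begins (left out, the last holds). The fingers move at their own pace and stop on an object; "force" is the grip in N (left out, the last holds). Time passes only in rows, so rows that repeat a pose let the fingers close. It gives the time, the measured TCP pose, the force, the opening and the grip force at its end, in the units of the state.
- robot.read_state(): the state, without advancing time (a new reading comes with each control period).
- robot.read_camera(name): name is "scene" or "top"; returns the picture (420x560x3 uint8, red, green, blue); there is no depth.
- robot.camera_model(name): a dict with "fx", "fy", "cx", "cy" (pixels), "R" (3x3) and "t" (3): a world point X has camera coordinates R X + t. Camera axes: x right, y down, z forward; pixel columns grow to the right and rows downward; lengths in m; the calibration is good to about 2 mm. A picture is of the moment at which its call begins. camera_model takes no time and is no camera call.
- robot.close_job(): hands the job in; it is judged then, once.
Trained networks look in the newest picture that a camera, given by its name, has taken for a name from the list of things; names that differ only in an ending like _2 or _b are one class to them, and where a whole thing is asked for, a point or a joint stands for the part that bears it (a point fixed in the world has none). Each returns a list of dicts, best first, with "conf" (0 to 1); they miss things now and then, are a little off and sometimes report something else, mostly with a low value. They report only what shows in the picture. A call takes as long as a camera call.
- robot.outline_of(camera, target): "pixels" (420x560 bool, what is visible of it) and "pixel" ([column, row] in pixels, amid what is visible of it).
The state is a dict: "t": time; "q": joint angles; "dq": joint speeds; "joint_torque": joint torques, N m; "tool_pos": TCP position; "orientation": TCP orientation; "force": force on the tool from outside, world axes, zero at the start; "wrist_torque": the same for the moment, N m; "opening": finger opening in m; "gripper_force": force on a finger pad.
Only numpy, scipy, OpenCV 4.12 (cv2) and the standard library are available. Lean on these libraries where they do the work, as an engineer would, in place of code of your own. Each camera call takes 0.05 s, during which the arm holds its last target. There are 200 camera calls.

### The job

Change the bench over to its other supply: first press the red rocker switch over to off (the end with the white ring down), and only then press the green one over to on (the end with the white bar down). The red and the green must never be on together, and the yellow switch stays on.

Things in the scene. Friction and masses are not known exactly. Their poses are not given: they have to be found in the camera images.
- red_rocker: Red V-shaped rocker 72x36 mm, starts ON; all 3 switches are alike. Origin: mid tilt axis (own y), 50 mm above bench. x runs along it to the white-bar (ON) half, ring on the other. ON: bar end down, x 0.22 rad below level; OFF: ring end down, x 0.22 above. Crease 4 mm above origin; lowered half level, top 54 mm above bench; raised half slopes 0.44 rad, 66 mm high 26 mm out from crease, end 70 mm.
- green_rocker: Green rocker, starts OFF; shape, origin and axes as red. A spring drives each rocker away from mid-travel to the nearer end, where it rests. Pressing straight down 26 mm out from the crease on the raised half takes about 4 N at first, then less; once that spot is about 6 mm lower it is past the middle and snaps over alone to the stop, 12 mm lower.
- yellow_rocker: Yellow rocker, starts ON and stays so; shape, origin and axes as red. Each rocker sits in a black frame 86x50 mm, top 47 mm above bench, on a grey housing 120 mm long (along the rocker), 74 mm wide, fixed to the bench; nothing is above. Any of the three may stand left, middle or right, turned up to 0.6 rad about vertical (x then points roughly away from the robot).

How it is judged:
On the way, in this order (a step that is already met when the one before it is completed fails the run):
1. the red rocker is off (ring end down) while the green one is still off (angle between each of red_rocker, green_rocker's own x axis and vertical below 1.4308 rad), for 0.1 s.
2. the green rocker is on (bar end down) with the red one off (angle between green_rocker's own x axis and vertical above 1.7108 rad and angle between red_rocker's own x axis and vertical below 1.4308 rad), for 0.2 s.
At the end, for the whole second after the job is handed in: The red rocker rests off and the green and yellow rockers rest on, each tilted at least 0.14 rad to its side (full travel is 0.22 rad) (all of step 2 and angle between yellow_rocker's own x axis and vertical above 1.7108 rad); the robot touches nothing.
It fails at once if the red and the green rocker are both on, past their middle (angle between each of red_rocker, green_rocker's own x axis and vertical above 1.6008 rad).
It fails at once if the yellow rocker is pressed to its middle or over (angle between yellow_rocker's own x axis and vertical below 1.5708 rad).
It also fails if it takes over 35 s, if anything falls off the work surface, if the arm or the gripper's body presses on something with over 40 N, if the wrist force passes 120 N, or if a joint passes its speed limit or range.

## Working session

There is one attempt and no reset: what is moved stays moved. The work goes in short steps, Python scripts to look and compute and a tool call to move; the robot and the scene stay as the last step left them, time stands still between calls to the robot, and variables do not carry over. Pictures are saved under pics/ and viewed, at most 10 in all, crops included, and the job is handed in when it is done.

Besides the shell and the picture viewer there is one more tool, called after "Request:" as a command line: name --pt "numbers of a row" for each row, then --argument value for the rest. carry_out: Moves the arm, as the interface text tells. Its arguments: {"type":"object","properties":{"rows":{"type":"array"},"jaw":{"type":"number"},"force":{"type":"number"}},"required":["rows"]}

```bash
mkdir -p pics
python3 - <<'E'
from plant import robot
import cv2,numpy as np
s=robot.read_state();print(s['t'],s['tool_pos'],s['orientation'],s['opening'],robot.grip_depth)
for c in ['top','scene']:
    im=robot.read_camera(c);cv2.imwrite(f'pics/{c}0.png',im[:,:,::-1])
    m=robot.camera_model(c);print(c,m)
    for n in ['red_rocker','green_rocker','yellow_rocker']:
        for o in robot.outline_of(c,n)[:2]:
            p=o['pixels'];r=cv2.minAreaRect(np.argwhere(p)[:,::-1].astype(np.float32))
            print(c,n,round(o['conf'],2),o['pixel'],p.sum(),r)
            if o['conf']>.5: np.save(f'{c}_{n}.npy',p)
E
```

```text
0.0 [ 0.2228471  -0.55645486  0.2175954 ] [-3.08302901e+00 -5.94169368e-01  3.10696186e-04] 0.09299410486273675 0.0188
top {'fx': 388.91014927843315, 'fy': 388.91014927843315, 'cx': 283.01315018502277, 'cy': 206.98805725674, 'R': array([[-0.02274242, -0.99970741,  0.00823863],
       [-0.99630554,  0.02198087, -0.08301871],
       [ 0.08281333, -0.01009624, -0.99651393]]), 't': array([-0.00565016,  0.5194506 ,  0.90932381])}
top red_rocker 0.94 [276.6, 219.3] 508 ((273.7500305175781, 220.25001525878906), (33.203914642333984, 15.811387062072754), 71.56504821777344)
top green_rocker 0.87 [179.8, 228.2] 520 ((179.93504333496094, 230.07113647460938), (32.37566375732422, 17.118688583374023), 87.39744567871094)
top yellow_rocker 0.87 [360.8, 230.8] 530 ((358.96722412109375, 228.3606719970703), (16.477502822875977, 32.95500564575195), 5.194429397583008)
scene {'fx': 484.40811935475955, 'fy': 484.40811935475955, 'cx': 287.8437461929483, 'cy': 203.92022620999109, 'R': array([[-0.94431057,  0.32904901, -0.00207164],
       [ 0.28878823,  0.82571883, -0.48455111],
       [-0.15773047, -0.458165  , -0.8747605 ]]), 't': array([ 0.47529739, -0.11114839,  1.09049839])}
scene red_rocker 0.95 [298.3, 211.6] 631 ((296.708740234375, 209.0552520751953), (18.749462127685547, 36.58985900878906), 52.69605255126953)
scene green_rocker 0.84 [345.4, 303.6] 886 ((346.14349365234375, 304.7055969238281), (22.844987869262695, 42.045658111572266), 67.61986541748047)
scene yellow_rocker 0.9 [275.7, 127.2] 510 ((276.42999267578125, 130.00999450683594), (17.39482879638672, 34.506813049316406), 81.8698959350586)
```

```bash
python3 - <<'E'
import cv2,numpy as np
a=cv2.imread('pics/top0.png')[160:290,130:410];b=cv2.imread('pics/scene0.png')[90:350,180:460]
a=cv2.resize(a,(560,260),interpolation=cv2.INTER_CUBIC);b=cv2.resize(b,(360,334),interpolation=cv2.INTER_CUBIC)
o=np.zeros((600,600,3),np.uint8);o[:260,:560]=a;o[262:596,:360]=b;cv2.imwrite('pics/c.png',o)
E
cat > fit.py <<'E'
from plant import robot
import cv2,numpy as np
from scipy.optimize import least_squares
def Tilt(p,on):
    x,y,w=p; a=0.22 if on else -0.22
    Rz=np.array([[np.cos(w),-np.sin(w),0],[np.sin(w),np.cos(w),0],[0,0,1]])
    Ry=np.array([[np.cos(a),0,np.sin(a)],[0,1,0],[-np.sin(a),0,np.cos(a)]])
    return Rz@Ry
# profile in own frame: crease (0,4mm); arms rise .22 each way
t=np.tan(.22)
V=np.array([[sx*.036*(sx!=0),sy*.018,.004+abs(sx)*.036*t] for sx in(-1,0,1) for sy in(-1,1)])
def proj(c,P):
    m=robot.camera_model(c);q=P@m['R'].T+m['t'];return np.c_[m['fx']*q[:,0]/q[:,2]+m['cx'],m['fy']*q[:,1]/q[:,2]+m['cy']]
def stats(c,p,on):
    P=V@Tilt(p,on).T+[p[0],p[1],.05]
    px=proj(c,P);m=np.zeros((1680,2240),np.uint8)
    for q in ([0,1,3,2],[2,3,5,4]): cv2.fillConvexPoly(m,np.int32(np.round((px[q]*4+1.5)*256)),1,shift=8)
    return mom(m,4)
def mom(m,s=1):
    M=cv2.moments(m.astype(np.uint8),True);a=M['m00']
    return np.array([(M['m10']/a+.5)/s-.5,(M['m01']/a+.5)/s-.5]),np.array([M['mu20'],M['mu11'],M['mu02']])/a/s**2, a/s**2
def fit(masks,on,p0):
    d={c:mom(m) for c,m in masks.items()}
    def res(p):
        r=[]
        for c in d:
            s=stats(c,p,on);r+=list(s[0]-d[c][0])+list((s[1]-d[c][1])*.1)
        return np.array(r)
    s=least_squares(res,p0,diff_step=0.01,x_scale=[.1,.1,.3]);return s.x,res(s.x)
E
python3 - <<'E'
from fit import *
for n,on,p0 in [('red_rocker',1,[.5,0,.1]),('green_rocker',0,[.48,.2,.1]),('yellow_rocker',1,[.47,-.15,.1])]:
    for cs in (['top'],['scene'],['top','scene']):
        x,r=fit({c:np.load(f'{c}_{n}.npy') for c in cs},on,p0);print(n,cs,x.round(4),r.round(1))
E
```

```text
red_rocker ['top'] [0.4835 0.     0.3365] [ 1.9 -0.   0.2 -0.1 -1.1]
red_rocker ['scene'] [ 0.4851 -0.      0.1826] [-1.1 -3.7  0.5 -0.  -0.4]
red_rocker ['top', 'scene'] [ 0.4842 -0.      0.2759] [ 2.  -0.3 -0.  -0.4 -0.9 -0.7 -3.7 -0.2 -0.3  0.2]
green_rocker ['top'] [0.4714 0.2191 0.0542] [ 0.  -0.   0.1  0.2 -0.4]
green_rocker ['scene'] [ 0.474   0.2227 -0.042 ] [-0.   0.1 -1.5  1.9 -1.4]
green_rocker ['top', 'scene'] [0.473  0.2214 0.0184] [-1.  -0.7  0.  -0.  -0.4  0.2 -0.9 -1.9  1.5 -1.2]
yellow_rocker ['top'] [ 0.4606 -0.1898 -0.1865] [-0.   0.1 -0.1  0.2 -1. ]
yellow_rocker ['scene'] [ 0.461  -0.1849 -0.1498] [ 0.   0.  -0.5 -0.5 -0. ]
yellow_rocker ['top', 'scene'] [ 0.4606 -0.1884 -0.0164] [-0.8  0.2 -0.1  1.2 -0.8 -0.2 -1.2 -0.9 -1.1  0.5]
```

View pics/c.png

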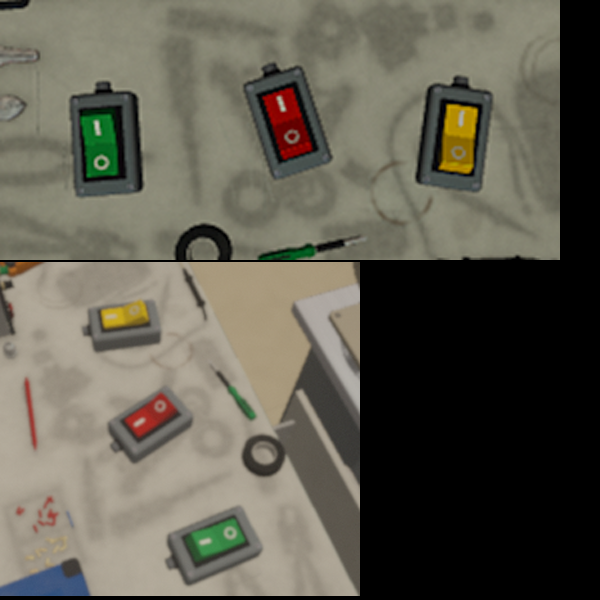

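The top view shows green on the left (~180,230), red in the middle (~275,220) and yellow on the right (~360,230). The bars all point away from the robot (up in the picture), and red is turned about +0.3. The red fit stuck at y=0, a differencing artefact, so I'll refit it.

```bash
sed -i "s/    s=least_squares.*/    S=np.array([.01,.01,.1]);p0=np.array(p0);s=least_squares(lambda u:res(p0+S*u)*1.,[1.,1.,1.],diff_step=.2);x=p0+S*s.x;return x,res(x)/" fit.py
python3 - <<'E'
from fit import *
from scipy.spatial.transform import Rotation as R
s=robot.read_state();T=R.from_rotvec(s['orientation']);tp=np.array(s['tool_pos']);print(T.as_matrix().round(3),s['q'])
for n,on,p0 in [('red_rocker',1,[.475,-.01,.2]),('green_rocker',0,[.46,.21,.0]),('yellow_rocker',1,[.45,-.2,-.2])]:
    for cs in (['top'],['scene'],['top','scene']):
        x,r=fit({c:np.load(f'{c}_{n}.npy') for c in cs},on,p0);print(n,cs,x.round(4),r.round(1))
    d=-1 if on else 1
    P=x[:2]+d*.026*np.array([np.cos(x[2]),np.sin(x[2])]);print('press',P.round(4),'tool shift to z=.1',T.inv().apply(np.r_[P,.1]-tp).round(4))
E
```

```text
[[ 0.928  0.372 -0.   ]
 [ 0.372 -0.928  0.   ]
 [ 0.    -0.    -1.   ]] [-1.27537615e+00  1.30504501e-01  1.48837269e+00  8.28825540e-06
  1.52302156e+00 -8.53948042e-02]
red_rocker ['top'] [0.4835 0.0048 0.2233] [-0.   0.  -0.2 -0.7 -0.7]
red_rocker ['scene'] [0.4859 0.0085 0.2534] [ 0.  -0.   0.1 -0.2  0.1]
red_rocker ['top', 'scene'] [0.4848 0.0067 0.246 ] [-0.9 -0.5 -0.1 -0.6 -0.7  0.2 -0.9  0.1 -0.2  0.1]
press [4.596e-01 3.000e-04] tool shift to z=.1 [ 0.4267 -0.4293  0.1186]
green_rocker ['top'] [0.4715 0.219  0.016 ] [ 0.  -0.   0.  -0.  -0.4]
green_rocker ['scene'] [ 0.474   0.2227 -0.0014] [ 0.   0.  -1.7  1.6 -1.2]
green_rocker ['top', 'scene'] [ 0.473   0.2212 -0.0117] [-1.  -0.7 -0.  -0.2 -0.4  0.2 -0.9 -1.7  1.7 -1.3]
press [0.499  0.2209] tool shift to z=.1 [ 0.5453 -0.6195  0.1187]
yellow_rocker ['top'] [ 0.4607 -0.1898 -0.1899] [ 0.   0.  -0.1  0.2 -1. ]
yellow_rocker ['scene'] [ 0.4608 -0.1847 -0.2341] [-0.   0.  -0.4 -0.1 -0.3]
yellow_rocker ['top', 'scene'] [ 0.4606 -0.1876 -0.2278] [-0.9  0.1 -0.  -0.  -1.1 -0.3 -1.  -0.4 -0.1 -0.3]
press [ 0.4353 -0.1817] tool shift to z=.1 [ 0.3365 -0.2694  0.1186]
```

Request:
carry_out --pt "0.06 -0.06 0.0 0 0 0" --pt "0.11 -0.11 0.02 0 0 1" --pt "0.15 -0.15 0.03 0 0 2" --pt "0.19 -0.19 0.04 0 0 3" --pt "0.23 -0.23 0.05 0 0 4" --pt "0.27 -0.27 0.06 0 0 5" --pt "0.31 -0.31 0.07 0 0 6" --pt "0.35 -0.35 0.08 0 0 7" --pt "0.39 -0.39 0.09 0 0 7" --pt "0.429 -0.4285 0.09 0 0 7" --pt "0.429 -0.4285 0.09 0 0 7" --pt "0.429 -0.4285 0.09 0 0 7" --jaw 255 --force 20

```text
t: 1.9
tool_pos: [0.4619, 0.0002, 0.1286]
orientation: [3.115, 0.407, -0.001]
force: [0.2, 0.2, 0.5]
opening: 0.0003
gripper_force: 0.0
```

Request:
carry_out --pt "0 0 0.03 0 0 0" --pt "0 0 0.05 0 0 0" --pt "0 0 0.05 0 0 0" --pt "0 0 0.055 0 0 0" --pt "0 0 0.058 0 0 0" --pt "0 0 0.061 0 0 0" --pt "0 0 0.061 0 0 0"

```text
t: 2.78
tool_pos: [0.4622, -0.0, 0.0679]
orientation: [3.115, 0.405, 0.0]
force: [-2.4, -2.2, 3.2]
opening: 0.0002
gripper_force: 1.7
```

Run:
```python
from plant import robot
import cv2
im=robot.read_camera('scene')[150:300,200:400];cv2.imwrite('pics/s1.png',cv2.resize(im[:,:,::-1],(800,600),interpolation=cv2.INTER_CUBIC))
```

```text
(no output)
```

View pics/s1.png

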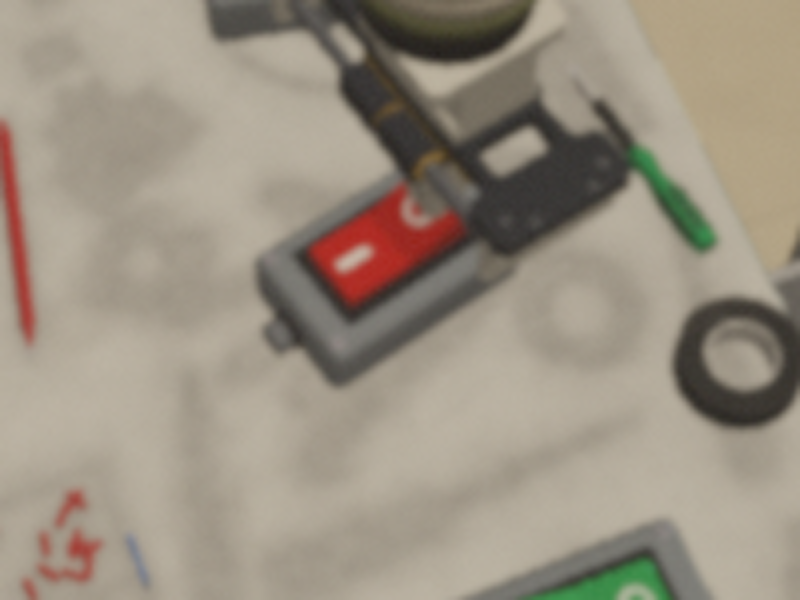

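The fingertips sit on the ring half of red (crop ~435,205), centred across it and well aligned, with the bar end still down. The force of 3 N shows contact, so I'll press on down.

Request:
carry_out --pt "0 0 0.003 0 0 0" --pt "0 0 0.006 0 0 0" --pt "0 0 0.009 0 0 0" --pt "0 0 0.011 0 0 0" --pt "0 0 0.011 0 0 0" --pt "0 0 -0.02 0 0 0" --pt "0 0 -0.06 0 0 0" --pt "0 0 -0.06 0 0 0"

```text
t: 3.82
tool_pos: [0.4648, -0.0, 0.1315]
orientation: [3.114, 0.405, 0.011]
force: [1.0, -0.2, -0.7]
opening: 0.0004
gripper_force: 0.0
```

Run:
```python
from plant import robot
import cv2
im=robot.read_camera('scene')[150:300,200:400];cv2.imwrite('pics/s2.png',cv2.resize(im[:,:,::-1],(800,600),interpolation=cv2.INTER_CUBIC))
```

```text
(no output)
```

View pics/s2.png

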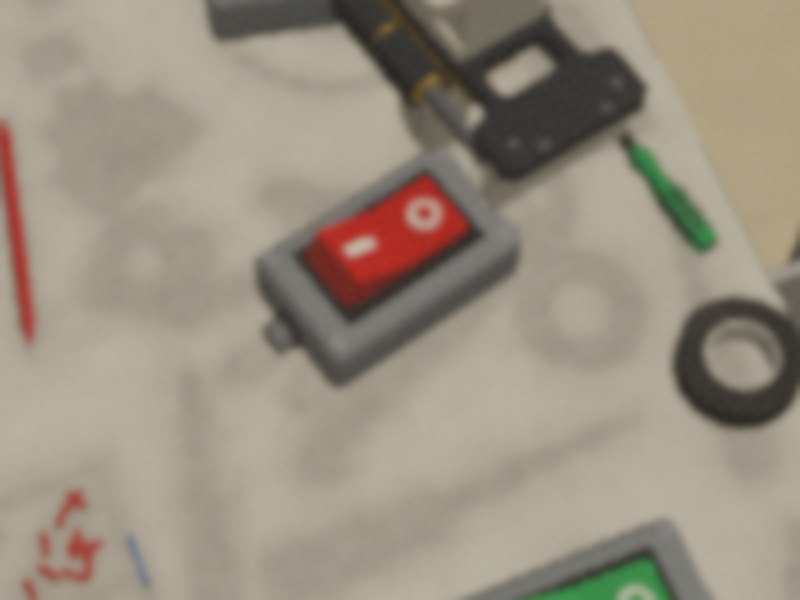

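Red is now off: the ring end (425,213) lies level and the bar end is raised, with its end face showing at ~325,280. Next I'll move over green's raised bar half.

Request:
carry_out --pt "0.02 -0.045 0 0 0 3" --pt "0.04 -0.09 0 0 0 6" --pt "0.06 -0.135 0 0 0 9" --pt "0.08 -0.18 0 0 0 12" --pt "0.09 -0.206 0 0 0 13" --pt "0.09 -0.206 0 0 0 13" --pt "0.09 -0.206 0.03 0 0 13" --pt "0.09 -0.206 0.05 0 0 13" --pt "0.09 -0.206 0.05 0 0 13"

```text
t: 5.0
tool_pos: [0.4942, 0.2206, 0.0748]
orientation: [3.139, 0.049, -0.008]
force: [-0.0, -0.2, -0.4]
opening: 0.0002
gripper_force: 0.0
```

Run:
```python
from plant import robot
import cv2
im=robot.read_camera('scene')[225:375,250:450];cv2.imwrite('pics/s3.png',cv2.resize(im[:,:,::-1],(800,600),interpolation=cv2.INTER_CUBIC))
```

```text
(no output)
```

View pics/s3.png

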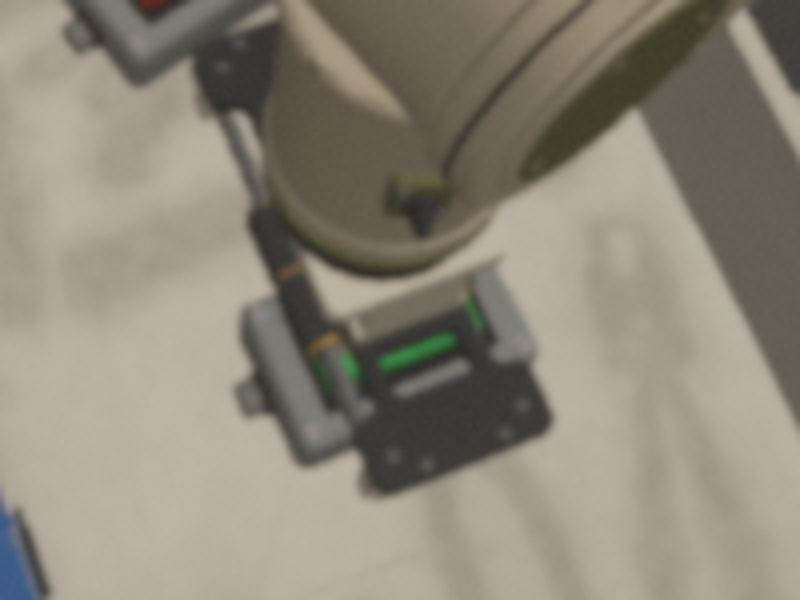

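The gripper hides most of green, but the fingertips line up with the housing. With the measured pose agreeing, I'll press.

Request:
carry_out --pt "0.001 0 0.007 0 0 0" --pt "0.001 0 0.011 0 0 0" --pt "0.001 0 0.015 0 0 0" --pt "0.001 0 0.019 0 0 0" --pt "0.001 0 0.021 0 0 0" --pt "0.001 0 0.021 0 0 0"

```text
t: 5.8
tool_pos: [0.4966, 0.2223, 0.0559]
orientation: [3.141, 0.05, -0.002]
force: [-0.2, 0.2, 0.5]
opening: 0.0006
gripper_force: 0.0
```

Request:
carry_out --pt "0 0 -0.03 0 0 0" --pt "0 0 -0.08 0 0 0" --pt "0 0 -0.13 0 0 0" --pt "-0.05 0.03 -0.15 0 0 0" --pt "-0.09 0.09 -0.15 0 0 0" --pt "-0.09 0.13 -0.15 0 0 0" --pt "-0.09 0.13 -0.15 0 0 0"

```text
t: 6.68
tool_pos: [0.4113, 0.0873, 0.207]
orientation: [3.141, 0.044, 0.002]
force: [1.2, 0.7, -0.8]
opening: 0.0004
gripper_force: 0.0
```

Run:
```python
from plant import robot
import cv2,numpy as np
a=robot.read_camera('top')[160:290,130:410,::-1];b=robot.read_camera('scene')[90:350,180:460,::-1]
o=np.zeros((600,600,3),np.uint8);o[:260,:560]=cv2.resize(a,(560,260));o[262:596,:360]=cv2.resize(b,(360,334));cv2.imwrite('pics/c2.png',o)
```

```text
(no output)
```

View pics/c2.png

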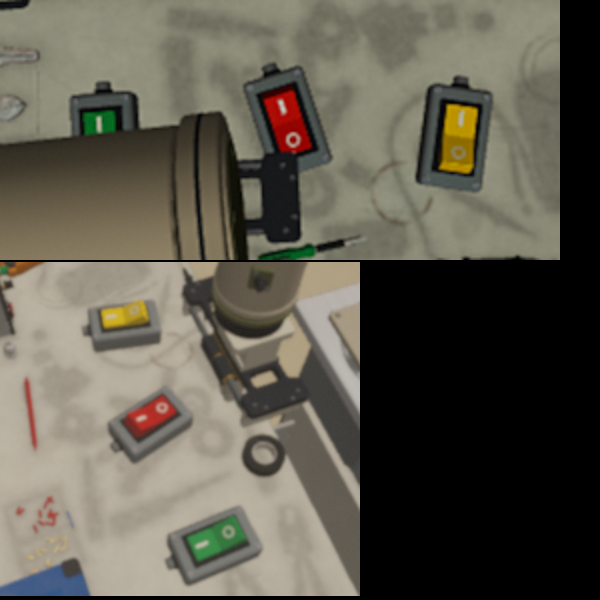

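In the scene view red is off and yellow is unchanged. Green looks flipped (its bar half now matches yellow's), but I'll check it close up.

Run:
```python
from plant import robot
import cv2,numpy as np
b=robot.read_camera('scene')[:,:,::-1];a=cv2.imread('pics/scene0.png')
f=lambda i:cv2.resize(i[265:345,295:395],(400,320),interpolation=cv2.INTER_CUBIC)
cv2.imwrite('pics/g.png',np.hstack([f(a),f(b)]))
```

```text
(no output)
```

View pics/g.png

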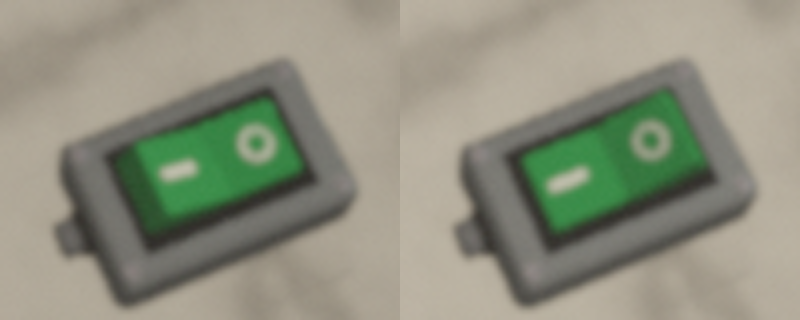

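Before (left), green's bar end was raised, with its end face visible at ~130,190. Now (right) the bar half lies down and the ring half is raised at ~650,140, so green is on. I'll hand the job in.

```bash
python3 -c "
from plant import robot
print(robot.close_job())"
```

```text
the job is handed in; nothing more can be done
None
```

I pressed red to off first and then green to on; yellow was left on, and the job is handed in at about 7 s. The camera pictures confirm all three switch positions, but no verdict came back.

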